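Feed a valve through the one-way descaling lane

TASK

Take the solenoid valve with the red coil from the bench, set it down in the open entry of the raised one-way lane, and slide it along the lane floor past the red sprung pawl until the pawl snaps shut behind it, so that it shoves the blue-coil valve ahead of it over the ledge into the blue bin. Stop in time: the red-coil valve must stay flat on the lane, wholly between the closed pawl and the ledge, and released. Leave the other things on the bench where they are.

Things in the scene. Friction and masses are not known exactly. Their poses are not given: they have to be found in the camera images.
- lane: Fixed raised one-way lane with a chute and blue bin at its end. Origin on the bench under the ledge edge, mid-width; x = feed direction (roughly world -y), y = side that carries the pawl, z up. Smooth floor 130 mm above the bench, x = -330 mm (open, flared entry) to 0 (ledge). Side walls 52 mm apart inside, 6 mm thick, 20 mm above the floor; the flare is 12 mm wider each side.
- ledge (a point): Point on the lane floor at the ledge edge, mid-width (lane x = 0, z = 130 mm). Beyond it the floor ends and a steep chute drops into the bin.
- entry (a point): Point on the lane floor in the entry, before the pawl (lane x = -255 mm, z = 130 mm): a valve set down with its centre here stands between the entry end and the pawl without touching the pawl.
- bin (a point): Middle of the open blue bin's floor (lane x = 160 mm, 5 mm above the bench). The bin spans lane x 1 to 273 mm, is 170 mm wide and 85 mm high.
- pawl_tip (a point): Tip of the red pawl, 14 mm above the lane floor; at rest at lane x = -143, y = +10 mm, blocking the lane; clear floor from tip to ledge 140 mm. The arm is 54 mm long, 18 mm high, from an upright pivot at lane x = -190, y = +36 mm, slanting inward and forward. Its bracket, outside the wall, reaches 65 mm from mid-lane and at most 25 mm above the floor.
- pawl (a joint): Swing of the red pawl, rad: 0 at rest (closed across the lane), about 0.3 to 0.5 while a valve passes, at most 0.75. A valve sliding forward swings it aside (2 to 4 N at the tip); once the valve's tail is past it springs shut and stops any return.
- valve_red: Loose solenoid valve, RED coil, 0.5 to 0.72 kg, on the bench at first. Brass block 110 (x) x 46 (y) x 30 mm high; on its middle a coil box 42 (x) x 40 (y) mm from 30 to 62 mm above the underside, nut to 71 mm. Origin: centre of underside. Both ends alike. Gripped by the coil across y, 52 mm above the underside, the fingers clear walls and pawl: it can be slid while held.
- valve_blue: Same valve with a BLUE coil, loose, on the lane between pawl and ledge at first, its centre 60 to 75 mm short of the ledge. Pushed from behind by the other valve it tips over the ledge once its centre passes the edge. Origin: centre of the underside, x along its length.
- pump: Bystander, leave alone: vibration pump with a black coil and a brass snout, 100 x 46 x 68 mm high, standing on the bench.
- jug: Bystander, leave alone: small open steel jug with a handle, 72 mm wide, 85 mm high.
- tamper: Bystander, leave alone: coffee tamper, steel foot 58 mm wide, dark wooden knob, 90 mm high, standing.
- portafilter: Bystander, leave alone: filter holder lying flat: steel cup 70 mm wide, 30 mm high, black handle, about 220 mm long.
- screwdriver: Bystander, leave alone: screwdriver lying flat, 200 mm long.
- wrench: Bystander, leave alone: steel wrench lying flat, 180 mm long.
- cleaner: Bystander, leave alone: white bottle with a red cap, 70 mm wide, 170 mm high.

How it is judged:
By the outcome, as a careful person would: the job done as asked, in the order asked, and still so for the second after the job is handed in, with the robot touching nothing.
It also fails if it takes over 45 s, if anything falls off the work surface, if the arm or the gripper's body presses on something with over 40 N, if the wrist force passes 120 N, or if a joint passes its speed limit or range.

ROBOT

A 6-joint arm with a two-finger parallel gripper is mounted at the origin on the work surface. World frame = base frame: x ahead of the robot, y to its left, z up, the work surface at z = 0. Lengths are in m, angles in rad, forces in N, time in s.
With the tool pointing down it reaches from about 0.375 to 0.9 m from the base axis. Payload 3.1 kg.
Tool frame: the origin (TCP) lies midway between the tips of the shut fingers; the grasp point (between the pads) lies robot.grip_depth behind it (robot.grip_depth is the distance from the TCP to the grasp point, in m); z points along the fingers, y is the line along which they close (so a half turn about z gives the same grasp; the last joint's range is limited). The gripper opens to 87 mm and grips with 3 to 60 N. Pads are 19 mm wide; open, the fingers measure 117 mm over their backs; the gripper's body (75 mm by 190 mm) begins 51 mm behind the grasp point.
Start: joints at [1.002, 0.527, 1.433, -0, 1.181, -0.178], TCP at [0.238, 0.578, 0.223] pointing down, gripper open.
Joint ranges: [-3.08, 3.08], [-0.75, 2.2], [0.22, 2.44], [-1.43, 4.57], [0, 2.65], [-2.85, 2.85]. Speed limits (rad/s): [2.79, 2.79, 3.14, 3.14, 3.14, 3.14].

INTERFACE

Orientations are given as a unit quaternion [x, y, z, w].
In Python, from rig import robot, eyes, hand_in gives the robot as it stands (robot), with the cameras (eyes) and the job as plain functions.
- The arm moves only by the tool inch_along, called after "Call:" as name([rows], argument=value, ...), one row to a line, values as JSON. Schema: {"type":"object","properties":{"ticks":{"type":"array","items":{"type":"array","items":{"type":"number"},"minItems":4,"maxItems":4},"minItems":1,"maxItems":20},"finger_gap":{"type":"number"},"squeeze":{"type":"number"},"only":{"type":"string"},"quiet":{"type":"boolean"},"lines":{"type":"string"}},"required":["ticks"],"additionalProperties":false}. ticks is a list of rows, 1 to 20 of them, each of 4 numbers: dx, dy, dz in cm, then a turn about the tool's z in units of 0.25 rad; each row shifts and turns the commanded pose from where the row before left it, along the tool's axes as they then stand; what a row does not reach is not made up. A row lasts 1/12 s, in which the tool goes at most 0.0417 m and 0.125 rad, less where a joint would pass 70% of its speed; a pose out of reach is approached as far as the arm can. finger_gap is the finger opening in m, set as the call begins (left out keeps the last). The fingers move at their own pace and stop on an object; squeeze is the grip in N (left out, the last holds). Time passes only in rows, so rows that do not move let the fingers close. The tool returns the time, the measured TCP pose, the force, the opening and the grip force at its end. only (a regular expression) keeps the lines of the reply that match it, lines (a string "A,B") keeps lines A to B, and quiet returns only ok. Input that does not fit is refused with a message, and nothing moves.
- robot.get_obs(): the state, without advancing time (a new reading comes with each control period).
- eyes.camera(name): name is "scene" or "top"; returns a dict with "img" (384x512x3 uint8, red, green, blue), "fx", "fy", "cx", "cy" (pixels), "xyz" and "attitude" of the camera in the world. Camera axes: x right, y down, z forward; pixel columns grow to the right and rows downward; lengths in m; the calibration is good to about 2 mm. A picture is of the moment at which its call begins. There is no depth.
- hand_in(): hands the job in; it is judged then, once.
The state is a dict: "time": time; "q": joint angles; "joint_velocities": joint speeds; "joint_torque": joint torques, N m; "position": TCP position; "tool_rot": TCP orientation; "ft_force": force on the tool from outside, world axes, zero at the start; "moment": the same for the moment, N m; "grip_width": finger opening in m; "grip_force": force on a finger pad.
Only numpy, scipy, OpenCV 4.12 (cv2) and the standard library are available. Lean on these libraries where they do the work, as an engineer would, in place of code of your own. Each camera call takes 0.05 s, during which the arm holds its last target. There are 200 camera calls.

## Working session

There is one attempt and no reset: what is moved stays moved. The work goes in short steps, Python scripts to look and compute and a tool call to move; the robot and the scene stay as the last step left them, time stands still between calls to the robot, and variables do not carry over. Pictures are saved under pics/ and viewed, at most 10 in all, crops included, and the job is handed in when it is done.

```bash
ls; mkdir -p pics
```

Run:
```python
from rig import robot, eyes, hand_in
import cv2
o=robot.get_obs();print(o['time'],o['position'],o['tool_rot'],robot.grip_depth,o['grip_width'])
for n in("scene","top"):
    c=eyes.camera(n);cv2.imwrite(f"pics/{n}0.png",c["img"][:,:,::-1]);print(n,{k:c[k] for k in c if k!="img"})
```

```text
pics
rig.py
0.0 [0.2376628  0.57723107 0.22155438] [ 1.94188534e-01  9.80963601e-01 -1.03214724e-03 -4.00699245e-04] 0.0187 0.08716450221383838
scene {'fx': 423.0362201327877, 'fy': 423.0362201327877, 'cx': 260.87772283254515, 'cy': 189.07782791958442, 'xyz': array([ 1.21940489, -0.63473444,  1.02242599]), 'attitude': array([ 0.86441128,  0.33034397, -0.14483066, -0.35027143])}
top {'fx': 422.26156513881057, 'fy': 422.26156513881057, 'cx': 247.78519721913452, 'cy': 201.1605916816051, 'xyz': array([0.51092712, 0.02537881, 1.36255989]), 'attitude': array([ 0.71349829, -0.69967204,  0.02243948, -0.02959218])}
```

View pics/scene0.png

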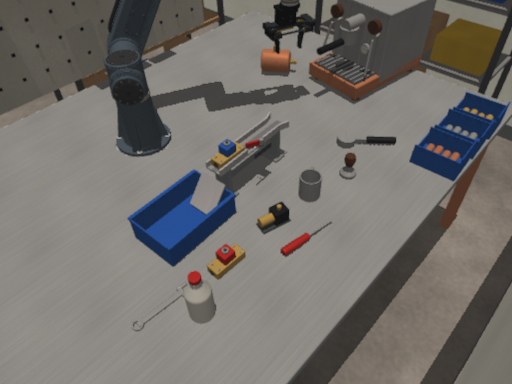

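View pics/top0.png

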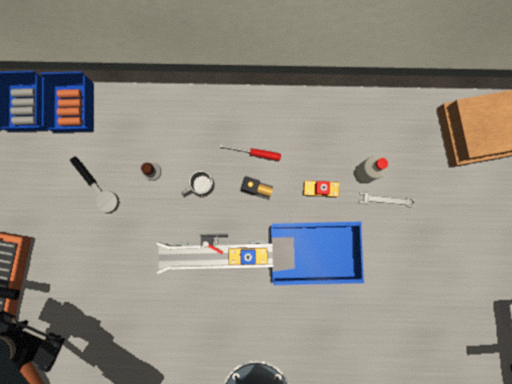

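The scene view shows the red valve at (226,258), the lane at about (245,150) with the blue valve at (228,150), and the bin at (185,215). In the top view the red valve is at (322,188), the lane runs from (158,257) to (272,255), the pawl is at (213,248), the blue valve is at (248,257), and the pump is at (257,187). Next I'll enlarge the image and measure.

Create h.py:
```python
import numpy as np,cv2
from rig import robot, eyes, hand_in
from scipy.spatial.transform import Rotation as R
def ray(c,uv,z):
    uv=np.atleast_2d(uv).astype(float)
    d=np.c_[(uv[:,0]-c["cx"])/c["fx"],(uv[:,1]-c["cy"])/c["fy"],np.ones(len(uv))]
    d=R.from_quat(c["attitude"]).apply(d)
    return c["xyz"]+d*((z-c["xyz"][2])/d[:,2])[:,None]
def proj(c,p):
    q=R.from_quat(c["attitude"]).inv().apply(np.atleast_2d(p)-c["xyz"])
    return np.c_[c["fx"]*q[:,0]/q[:,2]+c["cx"],c["fy"]*q[:,1]/q[:,2]+c["cy"]]
def mask(c,kind,box=None):
    h=cv2.cvtColor(c["img"],cv2.COLOR_RGB2HSV);H,S,V=[h[...,i].astype(int) for i in range(3)]
    m={"red":((H<8)|(H>172))&(S>150)&(V>90),"blue":(H>100)&(H<130)&(S>140)&(V>60),"brass":(H>14)&(H<32)&(S>110)&(V>90)}[kind]
    if box:
        b=np.zeros_like(m);b[box[1]:box[3],box[0]:box[2]]=1;m=m&b
    return m.astype(np.uint8)
def rect(m):
    return cv2.minAreaRect(np.argwhere(m)[:,::-1].astype(np.float32))
```

Run:
```python
from h import *
c=eyes.camera("top")
for nm,b,k in(("vr",(295,175,345,203),"red"),("vb",(225,243,272,270),"blue")):
    m=mask(c,k,b)|mask(c,"brass",b)
    (ce,s,a)=rect(m);co=cv2.boxPoints((ce,s,a))
    P=ray(c,co,.03 if nm=="vr" else .16)
    e=[P[1]-P[0],P[2]-P[1]];print(nm,"n",m.sum(),"ctr",P.mean(0),"sides",[np.linalg.norm(x) for x in e],"yaw",[np.degrees(np.arctan2(x[1],x[0])) for x in e])
    m=mask(c,k,b);print("coil",ray(c,rect(m)[0],.062 if nm=="vr" else .192),rect(m))
m=mask(c,"red",(195,235,230,262));print("pawl px",np.argwhere(m)[:,::-1][[0,-1]], m.sum(), ray(c,np.argwhere(m)[:,::-1].max(0),.144))
s=eyes.camera("scene")
for k,b,z in(("red",(212,240,240,268),.0),("blue",(215,136,240,160),.13)):
    m=mask(s,k,b);u=rect(m)[0];print("scene coil mid",ray(s,u,z+.05),u)
im=c["img"][235:280,150:285,::-1];cv2.imwrite("pics/lane.png",cv2.resize(im,None,fx=5.9,fy=5.9,interpolation=cv2.INTER_CUBIC))
```

```text
vr n 415 ctr [ 0.65435553 -0.19023727  0.03      ] sides [np.float64(0.04712687367033913), np.float64(0.11120928910977063)] yaw [np.float64(-2.119573569853197), np.float64(-91.67410996655414)]
coil [[ 0.65345845 -0.19054918  0.062     ]] ((322.5, 187.5), (13.0, 13.0), 90.0)
vb n 430 ctr [0.4450409  0.03511236 0.16      ] sides [np.float64(0.10821655292578655), np.float64(0.044569069219901)] yaw [np.float64(-87.05943732772022), np.float64(-177.24930340755546)]
coil [[0.44436182 0.03583105 0.192     ]] ((247.5, 256.5), (13.0, 13.0), 90.0)
pawl px [[209 245]
 [221 253]] 33 [[0.45004961 0.11248794 0.144     ]]
scene coil mid [[ 0.65296661 -0.19115876  0.05      ]] (224.5853729248047, 252.23170471191406)
scene coil mid [[0.44878747 0.03162263 0.18      ]] (226.70001220703125, 147.60000610351562)
```

View pics/lane.png

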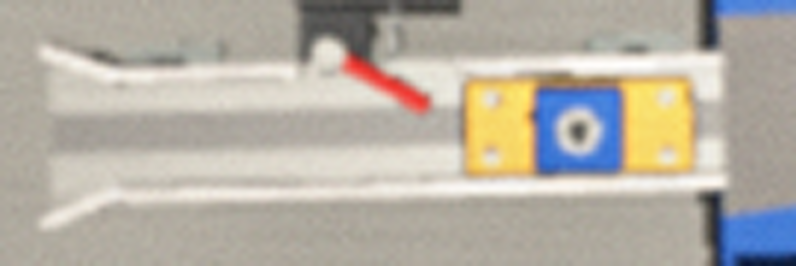

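The enlarged crop shows the lane walls: upper from (110,75) to (720,62), lower from (110,197) to (720,183). The ledge end is at u≈723, the entry end at u≈42, and the pawl tip at (428,104). Next I'll fit the walls.

Run:
```python
from h import *
c=eyes.camera("top");g=cv2.cvtColor(c["img"],cv2.COLOR_RGB2GRAY).astype(float)
L=[]
for (ua,va,ub,vb) in((110,75,720,62),(110,197,720,183)):
    pts=[]
    for u in range(172,270):
        U=(u-150+.5)*5.9-.5;v0=(va+(U-ua)*(vb-va)/(ub-ua)+.5)/5.9-.5+235
        if va<100 and 198<u<226: continue
        r=np.arange(round(v0)-2,round(v0)+3);w=np.clip(g[r,u]-195,0,None)
        if w.sum()>10: pts.append((u,(w*r).sum()/w.sum()))
    P=ray(c,pts,.15);k=np.polyfit(P[:,1],P[:,0],1)
    for _ in range(3):
        e=P[:,0]-np.polyval(k,P[:,1]);P=P[abs(e)<2*e.std()+1e-4];k=np.polyfit(P[:,1],P[:,0],1)
    L.append(k);print(k,len(P),e.std())
print("yaw",[np.degrees(np.arctan2(-1,-k[0])) for k in L],"sep",np.polyval(L[0],.1)-np.polyval(L[1],.1))
px=lambda U,V:((U+.5)/5.9-.5+150,(V+.5)/5.9-.5+235)
print("ledge ends",ray(c,[px(723,62),px(725,183)],.15),"entry ends",ray(c,[px(40,48),px(40,226)],.15),"floor entry end",ray(c,[px(48,130)],.13))
print("tip",ray(c,[px(428,104)],.148),"pivot",ray(c,[px(328,53)],.15))
m=(np.array(L[0])+L[1])/2;a=np.arctan2(-1,-m[0]);x=np.array([np.cos(a),np.sin(a)]);y=np.array([-x[1],x[0]])
le=ray(c,[px(723,62),px(725,183)],.15).mean(0)[:2];O=np.array([np.polyval(m,le[1]),le[1]])
print("O",O,"yaw",a)
for n,p in(("tip",ray(c,[px(428,104)],.148)),("pivot",ray(c,[px(328,53)],.15)),("entryend",ray(c,[px(40,137)],.15)),("blue",np.array([[.4447,.0355]])),("coil",ray(c,[(247.5,256.5)],.192))):
    d=p[0][:2]-O;print(n,d@x,d@y)
print("entry pt",O-.255*x, R.from_quat(robot.get_obs()['tool_rot']).as_matrix())
```

```text
[-0.0480258   0.47482101] 66 0.0005318688423589419
[-0.04413667  0.41689475] 98 0.0004264051160538156
yaw [np.float64(-87.25043679465793), np.float64(-87.47279529592485)] sep 0.05753735094097412
ledge ends [[ 0.47575883 -0.03347295  0.15      ]
 [ 0.41770712 -0.03534708  0.15      ]] entry ends [[0.4758289  0.29800974 0.15      ]
 [0.39029041 0.29493876 0.15      ]] floor entry end [[0.43516227 0.29711853 0.13      ]]
tip [[0.45255469 0.1090317  0.148     ]] pivot [[0.47623516 0.15800504 0.15      ]]
O [ 0.44744354 -0.03441001] yaw -1.5247476663429287
tip -0.14305437938123147 0.011708699563074874
pivot -0.1908857364509881 0.03761842693008278
entryend -0.3311967716606649 0.0007507694884979032
blue -0.06996219662335144 0.0004774981113238946
coil -0.07030846151466646 0.00015491336874793785
entry pt [0.43570528 0.22031967] [[-9.24608225e-01  3.80919092e-01 -5.25216126e-04]
 [ 3.80919417e-01  9.24607866e-01 -8.32217304e-04]
 [ 1.68611501e-04 -9.69539984e-04 -9.99999516e-01]]
```

The lane frame checks out: tip at (-143, +12), pivot at (-191, +38), entry end at -331 and width 58 mm, all within 2 mm of spec. The blue valve is at -70 mm. First move is to turn the tool.

Careful with the scale: shifts go in cm and turns go in units of 0.25 rad. That gives: 0.12 rad is 0.48.

Call:
inch_along([
  [0, 0, 0, 0.48],
  [0, 0, 0, 0.48],
  [0, 0, 0, 0.48],
  [0, 0, 0, 0.48],
  [0, 0, 0, 0.48],
  [0, 0, 0, 0.48],
  [0, 0, 0, 0.48],
  [0, 0, 0, 0.48],
  [0, 0, 0, 0.48],
  [0, 0, 0, 0.48],
  [0, 0, 0, 0.052],
  [0, 0, 0, 0],
], finger_gap=0.087)

```text
time: 1.25
position: [0.238, 0.5778, 0.2224]
tool_rot: [0.718, 0.696, -0.0, 0.0]
ft_force: [-0.4, 0.6, -0.7]
grip_width: 0.0868
grip_force: 0.0
```

Create d.py:
```python
import sys;from h import *
t=np.array([float(a) for a in sys.argv[1:4]]);yaw=float(sys.argv[4])
o=robot.get_obs();M=R.from_quat(o["tool_rot"]).as_matrix()
a=np.degrees(np.arctan2(M[1,1],M[0,1]))
print("t",o["time"],"pos",o["position"].round(4),"yaw_y",a,"tool shift",(M.T@(t-o["position"])).round(4),"turn",np.radians(a-yaw).round(4),"F",np.round(o["ft_force"],1),"q",o["q"].round(2),"w",o["grip_width"])
```

```bash
python3 d.py .6537 -.1908 .223 -1.9
```

```text
t 1.25 pos [0.238  0.5778 0.2224] yaw_y -1.7547534470720614 tool shift [-7.555e-01  4.391e-01 -4.000e-04] turn 0.0025 F [-0.4  0.6 -0.7] q [ 1.    0.53  1.43 -0.    1.18  1.03] w 0.08676275119505983
```

Call:
inch_along([
  [-2, 1.16, 0, 0],
  [-3.5, 2.03, 0, 0],
  [-3.5, 2.03, 0, 0],
  [-3.5, 2.03, 0, 0],
  [-3.5, 2.03, 0, 0],
  [-3.5, 2.03, 0, 0],
  [-3.5, 2.03, 0, 0],
  [-3.5, 2.03, 0, 0],
  [-3.5, 2.03, 0, 0],
  [-3.5, 2.03, 0, 0],
  [-3.5, 2.03, 0, 0],
  [-3.5, 2.03, 0, 0],
  [-3.5, 2.03, 0, 0],
  [-3.5, 2.03, 0, 0],
  [-3.5, 2.03, 0, 0],
  [-3.5, 2.03, 0, 0],
  [-3.5, 2.03, 0, 0],
  [-3.5, 2.03, 0, 0],
  [-3.5, 2.03, 0, 0],
  [-3.5, 2.03, 0, 0],
])

```text
time: 2.92
position: [0.6131, -0.1218, 0.2226]
tool_rot: [0.718, 0.696, 0.0, -0.0]
ft_force: [0.3, 0.1, -0.7]
grip_width: 0.0872
grip_force: 0.0
```

```bash
python3 d.py .6537 -.1908 .223 -1.9
```

```text
t 2.9167 pos [ 0.6131 -0.1218  0.2226] yaw_y -1.7434679287067074 tool shift [-0.0677  0.0427 -0.0004] turn 0.0027 F [ 0.3  0.1 -0.7] q [-0.37  0.53  1.43  0.    1.18 -0.34] w 0.08723282131383389
```

Converted, -0.034 m is -3.4, 0.03 m is 3, 0.0027 rad is 0.0108.

Call:
inch_along([
  [-3.4, 2.06, 0, 0],
  [-2.5, 1.4, 0, 0],
  [-1.15, 0.72, 0, 0.0108],
  [0, 0, 0, 0],
  [0, 0, 3, 0],
  [0, 0, 3, 0],
  [0, 0, 2, 0],
  [0, 0, 0, 0],
  [0, 0, 0, 0],
])

```text
time: 3.67
position: [0.6507, -0.1901, 0.1415]
tool_rot: [0.719, 0.695, -0.001, -0.002]
ft_force: [-1.0, -0.2, 0.1]
grip_width: 0.087
grip_force: 0.0
```

```bash
python3 d.py .6537 -.1908 .033 -1.9
```

Run:
```python
from h import *
c=eyes.camera("scene");cv2.imwrite("pics/s1.png",cv2.resize(c["img"][200:320,150:300,::-1],None,fx=4,fy=4,interpolation=cv2.INTER_CUBIC))
```

```text
t 3.6667 pos [ 0.6507 -0.1901  0.1415] yaw_y -1.9248160287761789 tool shift [-0.0008  0.0034  0.1085] turn -0.0004 F [-1.  -0.2  0.1] q [-0.45  0.69  1.36  0.    1.1  -0.42] w 0.0870194156925793
```

View pics/s1.png

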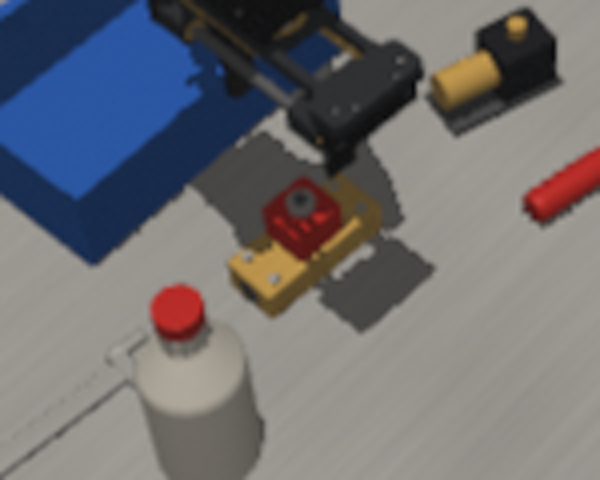

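The crop shows the gripper above the red valve at (300,215), straddling the coil and clear of the bottle, bin and pump. I'll descend and grip.

Converted, 0.03 m is 3, 0.02 m is 2.

Call:
inch_along([
  [-0.08, 0.34, 2, 0],
  [0, 0, 3, 0],
  [0, 0, 3, 0],
  [0, 0, 2, 0],
  [0, 0, 0.85, 0],
  [0, 0, 0, 0],
  [0, 0, 0, 0],
])

```text
time: 4.3
position: [0.6567, -0.193, 0.0358]
tool_rot: [0.719, 0.695, 0.001, 0.001]
ft_force: [0.2, 0.2, -0.5]
grip_width: 0.087
grip_force: 0.0
```

```bash
python3 d.py .6537 -.1908 .033 -1.9
```

```text
t 4.3 pos [ 0.6567 -0.193   0.0358] yaw_y -2.014022297151334 tool shift [ 0.0021 -0.0031  0.0028] turn -0.002 F [ 0.2  0.2 -0.5] q [-0.45  0.83  1.4   0.    0.91 -0.41] w 0.0869804872337319
```

Converted, -0.002 m is -0.2, 0.001 m is 0.1.

Call:
inch_along([
  [0.1, -0.2, 0.1, 0],
  [0, 0, 0, 0],
  [0, 0, 0, 0],
])

```text
time: 4.55
position: [0.6542, -0.1918, 0.0348]
tool_rot: [0.72, 0.694, 0.0, 0.001]
ft_force: [-0.2, 1.1, -0.2]
grip_width: 0.0871
grip_force: 0.0
```

```bash
python3 d.py .6537 -.1908 .033 -1.9
```

```text
t 4.55 pos [ 0.6542 -0.1918  0.0348] yaw_y -2.032980116836144 tool shift [ 0.001  -0.0006  0.0018] turn -0.0023 F [-0.2  1.1 -0.2] q [-0.45  0.83  1.41  0.    0.9  -0.41] w 0.08714204638521535
```

Call:
inch_along([
  [0, 0, 0, 0],
  [0, 0, 0, 0],
  [0, 0, 0, 0],
  [0, 0, 0, 0],
  [0, 0, 0, 0],
  [0, 0, 0, 0],
  [0, 0, 0, 0],
  [0, 0, 0, 0],
], finger_gap=0.03, squeeze=35)

```text
time: 5.22
position: [0.6541, -0.1917, 0.0331]
tool_rot: [0.72, 0.694, 0.0, 0.001]
ft_force: [2.6, 0.3, -1.4]
grip_width: 0.0416
grip_force: 1.1
```

```bash
python3 d.py .6537 -.1908 .033 -1.9
```

```text
t 5.2167 pos [ 0.6541 -0.1917  0.0331] yaw_y -2.055287618709122 tool shift [ 0.0009 -0.0004  0.0001] turn -0.0027 F [ 2.6  0.3 -1.4] q [-0.45  0.83  1.41  0.    0.9  -0.41] w 0.04159591773603017
```

Converted, -0.035 m is -3.5, -0.03 m is -3.

Call:
inch_along([
  [0, 0, 0, 0],
  [0, 0, 0, 0],
  [0, 0, 0, 0],
  [0, 0, -1, 0],
  [0, 0, -3, 0],
  [0, 0, -3.5, 0],
  [0, 0, -3.5, 0],
  [0, 0, -3.5, 0],
  [0, 0, -3.5, 0],
  [0, 0, -2, 0],
  [0, 0, 0, 0],
  [0, 0, 0, 0],
])

```text
time: 6.22
position: [0.6524, -0.1912, 0.2331]
tool_rot: [0.72, 0.694, -0.0, -0.0]
ft_force: [-0.8, 0.2, -7.3]
grip_width: 0.0394
grip_force: 35.0
```

```bash
python3 d.py .4357 .2203 .233 2.6
```

```text
t 6.2167 pos [ 0.6524 -0.1912  0.2331] yaw_y -2.041587656844583 tool shift [ 0.4035 -0.2312  0.0005] turn -0.081 F [-0.8  0.2 -7.3] q [-0.45  0.59  1.27 -0.    1.28 -0.41] w 0.03944320193804426
```

Converted, 0.031 m is 3.1, -0.0178 m is -1.78, -0.041 rad is -0.164.

Call:
inch_along([
  [1.5, -0.86, 0, 0],
  [2.5, -1.43, 0, 0],
  [3.1, -1.78, 0, 0],
  [3.1, -1.78, 0, 0],
  [3.1, -1.78, 0, 0],
  [3.1, -1.78, 0, 0],
  [3.1, -1.78, 0, 0],
  [3.1, -1.78, 0, 0],
  [3.1, -1.78, 0, 0],
  [3.1, -1.78, 0, 0],
  [3.1, -1.78, 0, 0],
  [3.1, -1.78, 0, 0],
  [3.1, -1.78, 0, 0],
  [2, -1.15, 0, 0],
  [0, 0, 0, -0.16],
  [0, 0, 0, -0.164],
  [0, 0, 0, 0],
  [0, 0, 0, 0],
])

```text
time: 7.72
position: [0.4355, 0.2169, 0.2309]
tool_rot: [0.691, 0.723, -0.003, -0.002]
ft_force: [0.4, -0.2, -5.4]
grip_width: 0.0398
grip_force: 35.0
```

```bash
python3 d.py .4357 .2203 .165 2.6
```

```text
t 7.7167 pos [0.4355 0.2169 0.2309] yaw_y 2.5533436919015395 tool shift [0.0034 0.0007 0.0659] turn -0.0008 F [ 0.4 -0.2 -5.4] q [ 0.23  0.33  1.76 -0.    1.06  0.19] w 0.03979539034661874
```

Run:
```python
from h import *
im=[]
for n,b in(("top",(130,220,290,300)),("scene",(200,90,320,190))):
    c=eyes.camera(n);o=robot.get_obs();p=o["position"];u=proj(c,p)[0]
    m=mask(c,"brass",b);nn,l,st,ce=cv2.connectedComponentsWithStats(m);print(n,u,[(s.tolist(),q.round(1)) for s,q in zip(st[1:],ce[1:]) if s[4]>5])
    im.append(cv2.resize(c["img"][b[1]:b[3],b[0]:b[2],::-1],(640,320 if n=="top" else 280)) if n=="top" else cv2.resize(c["img"][b[1]:b[3],b[0]:b[2],::-1],(336,280)))
im[1]=np.pad(im[1],((0,0),(0,304),(0,0)));cv2.imwrite("pics/h.png",np.vstack(im));print(p)
```

```text
top [179.34514478 259.06151731] [([229, 248, 12, 17, 149], array([234.3, 255.9])), ([255, 248, 13, 16, 155], array([260.7, 255.4])), ([187, 250, 15, 18, 200], array([193.9, 259. ]))]
scene [263.53345335 106.03402528] [([249, 112, 14, 9, 63], array([255.9, 115. ])), ([211, 142, 33, 26, 196], array([226.3, 155.4]))]
[0.43661189 0.21683869 0.23169467]
```

View pics/h.png

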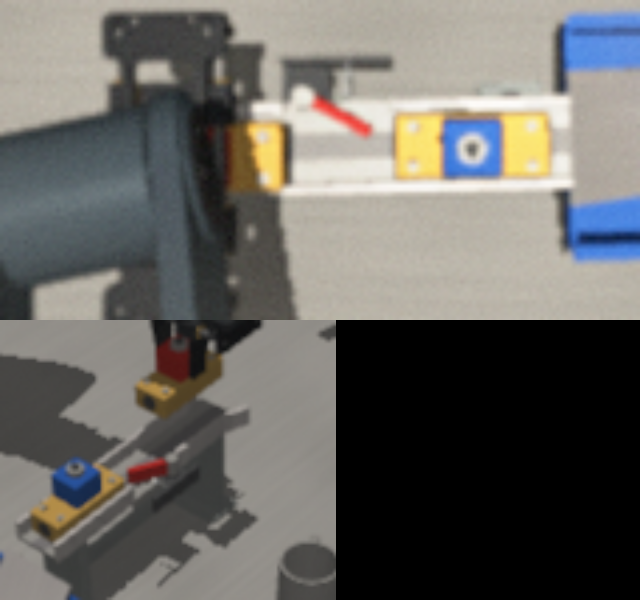

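The picture shows the valve level in the hand above the entry. Its front brass end is at about (201.5,259) in the full top image, aligned with the lane. I'll check its lateral and longitudinal offset.

Run:
```python
from h import *
c=eyes.camera("top");m=mask(c,"brass",(180,240,215,280))
p=robot.get_obs()["position"]
O=np.array([.4472,-.0343]);a=np.radians(-87.4);x=np.array([np.cos(a),np.sin(a)]);y=np.array([-x[1],x[0]])
f=lambda P:np.c_[(P[:,:2]-O)@x,(P[:,:2]-O)@y].round(4)
print("tcp",f(p[None]),p)
for u in range(188,202,2):
    v=np.where(m[:,u])[0];print(u,f(ray(c,[(u,v.min()-.5),(u,v.max()+.5)],p[2]-.004)).tolist())
print("front",f(ray(c,[(np.where(m.any(0))[0].max()+.5,259)],p[2]-.004)))
```

```text
tcp [[-0.2513  0.0012]] [0.43701897 0.21681482 0.23207604]
188 [[-0.2285, 0.0196], [-0.2291, -0.0201]]
190 [[-0.2231, 0.0221], [-0.2238, -0.0203]]
192 [[-0.2177, 0.0247], [-0.2184, -0.0204]]
194 [[-0.2124, 0.0245], [-0.2131, -0.0205]]
196 [[-0.207, 0.0244], [-0.2078, -0.0233]]
198 [[-0.2017, 0.0243], [-0.2024, -0.0208]]
200 [[-0.1963, 0.0215], [-0.1971, -0.0209]]
front [[-0.1927 -0.0012]]
```

Converted, 0.007 m is 0.7, -0.0012 m is -0.12.

Call:
inch_along([
  [0.7, -0.12, 0, 0],
  [0, 0, 1.5, 0],
  [0, 0, 2, 0],
  [0, 0, 2, 0],
  [0, 0, 0.6, 0],
  [0, 0, 0, 0],
  [0, 0, 0, 0],
  [0, 0, 0, 0],
])

```text
time: 8.53
position: [0.4372, 0.2247, 0.1731]
tool_rot: [0.691, 0.723, 0.001, 0.001]
ft_force: [-0.7, -0.1, -6.2]
grip_width: 0.0395
grip_force: 35.0
```

```bash
python3 d.py .4357 .2203 .164 2.6
```

```text
t 8.5333 pos [0.4372 0.2247 0.1731] yaw_y 2.579806846926073 tool shift [-0.0043 -0.0017  0.0091] turn -0.0004 F [-0.7 -0.1 -6.2] q [0.25 0.42 1.82 0.   0.9  0.2 ] w 0.03948338694149141
```

Call:
inch_along([
  [0, 0, 0.3, 0],
  [0, 0, 0.3, 0],
  [0, 0, 0.2, 0],
  [0, 0, 0, 0],
  [0, 0, 0, 0],
])

```text
time: 8.95
position: [0.436, 0.2243, 0.164]
tool_rot: [0.691, 0.723, -0.0, -0.0]
ft_force: [0.9, 0.5, -5.3]
grip_width: 0.0397
grip_force: 35.0
```

```bash
python3 d.py .4357 .2247 .164 2.6
```

```text
t 8.95 pos [0.436  0.2243 0.164 ] yaw_y 2.5929908718291874 tool shift [ 0.0004 -0.0003  0.    ] turn -0.0001 F [ 0.9  0.5 -5.3] q [0.25 0.44 1.83 0.   0.88 0.2 ] w 0.03973047572902429
```

Converted, 0.001 m is 0.1.

Call:
inch_along([
  [0, 0, 0.1, 0],
  [0, 0, 0.1, 0],
  [0, 0, 0, 0],
  [0, 0, 0, 0],
])

```text
time: 9.28
position: [0.4364, 0.2245, 0.163]
tool_rot: [0.691, 0.723, 0.0, 0.0]
ft_force: [-1.9, -0.3, 5.3]
grip_width: 0.0398
grip_force: 35.0
```

Call:
inch_along([
  [0, 0, 0.1, 0],
  [0, 0, 0, 0],
  [0, 0, 0, 0],
])

```text
time: 9.53
position: [0.4365, 0.2245, 0.1629]
tool_rot: [0.691, 0.723, 0.001, 0.0]
ft_force: [-3.3, 0.3, 12.5]
grip_width: 0.0397
grip_force: 35.0
```

Converted, -0.001 m is -0.1, -0.01 m is -1.

Call:
inch_along([
  [0, 0, -0.1, 0],
  [-0.5, 0, 0, 0],
  [-1, 0, 0, 0],
  [-1, 0, 0, 0],
  [-1, 0, 0, 0],
  [-1, 0, 0, 0],
  [-0.5, 0, 0, 0],
  [0, 0, 0, 0],
])

```text
time: 10.2
position: [0.4385, 0.1751, 0.1629]
tool_rot: [0.692, 0.722, 0.001, -0.001]
ft_force: [-2.3, 4.6, 7.9]
grip_width: 0.0397
grip_force: 35.0
```

```bash
python3 d.py .4392 .1407 .163 2.6
```

```text
t 10.2 pos [0.4385 0.1751 0.1629] yaw_y 2.4138947694816943 tool shift [-0.0344 -0.0007 -0.0002] turn -0.0032 F [-2.3  4.6  7.9] q [0.14 0.42 1.87 0.   0.85 0.1 ] w 0.03968457320822041
```

Call:
inch_along([
  [-0.5, 0, -0.05, 0],
  [-1, 0, 0, 0],
  [-1, 0, 0, 0],
  [-1, 0, 0, 0],
  [-1, 0, 0, 0],
  [-1, 0, 0, 0],
  [-1, 0, 0, 0],
  [-1, 0, 0, 0],
  [-1, 0, 0, 0],
  [-0.5, 0, 0, 0],
  [0, 0, 0, 0],
])

```text
time: 11.12
position: [0.4417, 0.0849, 0.1629]
tool_rot: [0.692, 0.722, 0.0, -0.001]
ft_force: [-2.5, 5.4, 4.5]
grip_width: 0.0401
grip_force: 35.0
```

```bash
python3 d.py .4440 .0357 .163 2.6
```

```text
t 11.1167 pos [0.4417 0.0849 0.1629] yaw_y 2.498048476756315 tool shift [-0.0493  0.0001 -0.0002] turn -0.0018 F [-2.5  5.4  4.5] q [-0.06  0.39  1.92  0.    0.83 -0.11] w 0.04006912671356652
```

Converted, -0.01 m is -1, -0.007 m is -0.7.

Call:
inch_along([
  [-0.5, 0, 0, 0],
  [-1, 0, 0, 0],
  [-1, 0, 0, 0],
  [-1, 0, 0, 0],
  [-0.7, 0, 0, 0],
  [-0.4, 0, 0, 0],
  [0, 0, 0, 0],
  [0, 0, 0, 0],
  [0, 0, 0, 0],
])

```text
time: 11.87
position: [0.4451, 0.038, 0.163]
tool_rot: [0.691, 0.723, 0.0, 0.001]
ft_force: [-1.4, -0.8, 5.9]
grip_width: 0.0398
grip_force: 35.0
```

```bash
python3 d.py .4440 .0357 .163 2.6
```

Run:
```python
from h import *
im=[]
for n,b in(("top",(170,210,370,300)),("scene",(130,110,300,260))):
    c=eyes.camera(n);im.append(cv2.resize(c["img"][b[1]:b[3],b[0]:b[2],::-1],(600,270) if n=="top" else (340,300)))
im[1]=np.pad(im[1],((0,0),(0,260),(0,0)));cv2.imwrite("pics/p.png",np.vstack(im))
```

```text
t 11.8667 pos [0.4451 0.038  0.163 ] yaw_y 2.585530921912478 tool shift [-0.0023 -0.0012 -0.    ] turn -0.0003 F [-1.4 -0.8  5.9] q [-0.17  0.39  1.93 -0.    0.82 -0.21] w 0.03979840750731652
```

View pics/p.png

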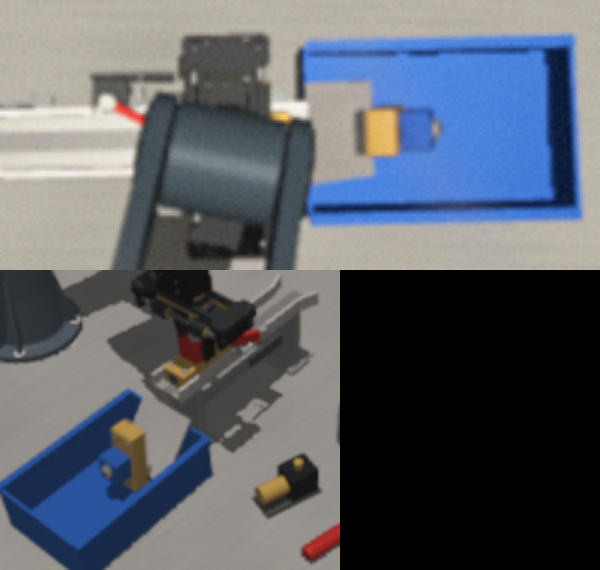

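The picture shows the blue valve in the bin, upright at the foot of the chute. The red valve is held in the lane with its front just short of the ledge, and the pawl line is visible behind it. I'll release it and retreat upward.

Call:
inch_along([
  [0, 0, -0.05, 0],
  [0, 0, 0, 0],
  [0, 0, 0, 0],
  [0, 0, 0, 0],
  [0, 0, 0, 0],
  [0, 0, 0, 0],
  [0, 0, 0, 0],
  [0, 0, 0, 0],
], finger_gap=0.075)

```text
time: 12.63
position: [0.4445, 0.0385, 0.163]
tool_rot: [0.691, 0.723, -0.0, -0.0]
ft_force: [1.2, -0.3, -0.2]
grip_width: 0.074
grip_force: 0.0
```

Call:
inch_along([
  [0, 0, -1, 0],
  [0, 0, -2, 0],
  [0, 0, -3, 0],
  [0, 0, -3, 0],
  [0, 0, -2, 0],
  [3, 0, 0, 0],
  [3.5, 0, 0, 0],
  [3.5, 0, 0, 0],
  [3.5, 0, 0, 0],
  [3.5, 0, 0, 0],
  [3.5, 0, 0, 0],
  [3.5, 0, 0, 0],
  [3.5, 0, 0, 0],
  [0, 0, 0, 0],
  [0, 0, 0, 0],
])

```text
time: 13.88
position: [0.4315, 0.3146, 0.2727]
tool_rot: [0.69, 0.724, -0.0, 0.0]
ft_force: [-0.8, -0.5, -0.2]
grip_width: 0.0751
grip_force: 0.0
```

Run:
```python
from h import *
c=eyes.camera("top");im=[cv2.resize(c["img"][210:300,170:370,::-1],(600,270))]
s=eyes.camera("scene");im.append(np.pad(cv2.resize(s["img"][110:260,130:300,::-1],(340,300)),((0,0),(0,260),(0,0))))
cv2.imwrite("pics/q.png",np.vstack(im))
b=(215,243,275,270);m=mask(c,"brass",b)|mask(c,"red",(238,243,262,270));
O=np.array([.4472,-.0343]);a=np.radians(-87.4);x=np.array([np.cos(a),np.sin(a)]);y=np.array([-x[1],x[0]])
m=mask(c,"brass",b);u=np.where(m.any(0))[0]
if len(u):
    for q in(u.min()-.5,u.max()+.5):
        d=ray(c,[(q,256)],.16)[0,:2]-O;print("end",d@x,d@y)
print(robot.get_obs()["time"])
```

```text
end -0.12710365004191726 0.0013570841689274002
end -0.016811610063371146 -0.0013946376253708935
13.9833
```

View pics/q.png

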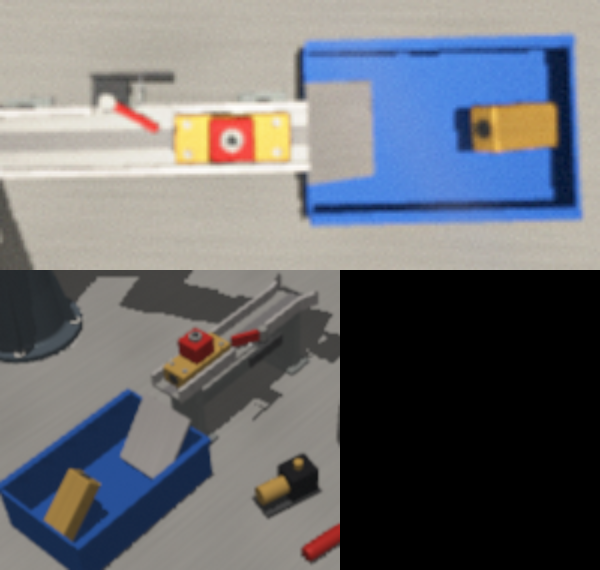

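The red valve lies flat on the lane with its ends at -127 and -17 mm. The pawl is shut behind it with its tip at (157,130) in the crop, the blue valve is in the bin, and the arm is clear. I'm handing in.

Call:
inch_along([
  [0, 0, 0, 0],
  [0, 0, 0, 0],
  [0, 0, 0, 0],
  [0, 0, 0, 0],
  [0, 0, 0, 0],
  [0, 0, 0, 0],
])

```text
time: 14.48
position: [0.4322, 0.3129, 0.2731]
tool_rot: [0.691, 0.723, 0.0, 0.0]
ft_force: [0.1, -0.0, 1.2]
grip_width: 0.0749
grip_force: 0.0
```

```bash
python3 -c "
from rig import robot, eyes, hand_in;print(hand_in())"
```

```text
the job is handed in; nothing more can be done
None
```

The job is handed in at about 14.5 s: the red-coil valve is released and flat on the lane between the closed pawl and the ledge, and the blue-coil valve is in the bin.

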